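Take a moisture reading on a carved rosette and hang the meter back

TASK

Lift the hand-held moisture meter off its two-rail rack and press its sprung rubber tip gently and squarely on the flat round boss at the centre of the carved rosette on the tilted easel; with the tip about half pushed in, hold it steady for 2 seconds. Then gently hang the meter back upright by its collar on the two rails, slid up against the end stop, and let go. Do not push the tip right in, knock the meter about, or disturb the mallet, the wax jar and the offcut.

Things in the scene. Friction and masses are not known exactly. Their poses are not given: they have to be found in the camera images.
- meter: Moisture meter, 0.28 kg, starts nose down, hung by its collar on the rack. Origin: centre of the collar's underside; z along its axis to the handle. Black collar disc 62 mm diameter, z 0 to 6 mm. Grey handle 26 (x) by 36 (y) mm, z 6 to 80 mm; grip it across x at z 52 mm. Steel nose 28 mm diameter down to z -45 mm, then the sprung tip to z -68 mm.
- tip (a joint): How far the meter's sprung tip is pushed in, m: 0 fully out, 0.012 fully in. Half in is 0.006. Spring force about 1.5 N when it starts to move, 4.5 N half in, 7.5 N fully in.
- tip_face (a point): Centre of the flat face of the meter's rubber tip (22 mm diameter); z towards the handle, like the meter's.
- rack: Fixed wooden rack, base 110 x 230 x 14 mm, origin at its underside's centre. Two rails 12 mm wide, 220 mm long run along y, inner faces at x = -18 and +18 mm, tops at z 112 mm. The meter's nose hangs between them, its collar rests on them. A stop plate stands across the +y end: face at y = 84 mm, 18 mm above the rails.
- home (a point): Point on the rack where the meter's origin is when the meter hangs fully home: middle between the rails, at rail-top height, the collar's edge touching the stop plate. Axes as the rack's: y towards the stop.
- easel: Small wooden bench easel fixed on the table, base 210 x 210 x 18 mm, origin at the centre of its underside. Its plywood board, 200 x 210 mm, slopes up at 31 degrees towards the easel's +x. On it is fixed the carving: a wooden block 100 x 100 mm with ten petals round a flat round boss 40 mm in diameter, 6 mm proud of the block, its face parallel to the board.
- mark (a point): Point on the plumb line through the centre of the boss's face. The block is packed up by an amount that is not reported: the centre of the boss's face lies 0 to 30 mm straight above this point (world vertical). This point's axes: z square to the boss's face, outward, 31 degrees from vertical; x up the slope.
- mallet: Bystander: turned wooden carver's mallet standing on its head, 72 mm diameter, 195 mm tall. Origin at the centre of its foot.
- wax: Bystander: round amber jar 64 mm diameter, 60 mm tall. Origin at the centre of its foot.
- offcut: Bystander: wooden offcut 90 x 60 x 35 mm. Origin at the centre of its underside.
Not all that is in view belongs to the job. Leave any white look-alike of the meter alone.

How it is judged:
On the way:
1. the tip is pressed squarely on the boss of the rosette, 2.5 to 10 mm in, within 8 mm of the boss's centre as seen from above and within 9 degrees of square, and held steady for 1.5 s (value of joint tip between 0.0025 and 0.01 m and horizontal distance between tip_face and mark below 0.008 m and z of tip_face in the frame of mark between -0.006 and 0.031 m and angle between the z axis of tip_face and the z axis of mark, either way round below 0.157 rad and linear speed of meter below 0.015 m/s), for 1.5 s.
At the end, for the whole second after the job is handed in: After the reading, the meter hangs upright (within 4.5 degrees), at rest and let go, its collar on both rails (origin within 12 mm of the middle, 4 mm in height) and within 5 mm of touching the stop plate (x of meter in the frame of home between -0.012 and 0.012 m and y of meter in the frame of home between -0.005 and 0.005 m and z of meter in the frame of home between -0.004 and 0.004 m and angle between meter's own z axis and vertical below 0.08 rad and linear speed of meter below 0.01 m/s).
It fails at once if the meter is pressed or knocked against the easel with more than 18 N (contact force between meter and easel above 18 N).
It fails at once if the meter is dropped or knocked on the rack: it touches the rack while moving faster than 0.3 m/s (contact force between meter and rack above 1 N and linear speed of meter above 0.3 m/s).
It fails at once if the tip is pushed right in (over 11.5 mm) (value of joint tip above 0.0115 m).
It fails at once if a bystander is moved more than 15 mm (distance of any of mallet, wax, offcut from where it was at the start of the episode above 0.015 m).
It also fails if it takes over 61 s, if anything falls off the work surface, if the arm or the gripper's body presses on something with over 40 N, if the wrist force passes 120 N, or if a joint passes its speed limit or range.

ROBOT

A 6-joint arm with a two-finger parallel gripper is mounted at the origin on the work surface. World frame = base frame: x ahead of the robot, y to its left, z up, the work surface at z = 0. Lengths are in m, angles in rad, forces in N, time in s.
With the tool pointing down it reaches from about 0.35 to 0.975 m from the base axis. Payload 4.9 kg.
Tool frame: the origin (TCP) lies on the centre line of the jaws, within the pads' length; the fingertips stand 17 mm ahead of it and the grasp point (between the pads) lies 2 mm behind it; x points along the fingers, y is the direction in which the jaws open and shut, and the axes are right-handed (so a half turn about x gives the same grasp; the last joint's range is limited). The gripper opens to 85 mm and grips with 20 to 120 N. Pads are 22 mm wide; open, the fingers measure 114 mm over their backs; the gripper's body (76 mm by 85 mm) begins 54 mm behind the grasp point. The pads swing forward as they close: fully open they stand 13 mm farther back than shut.
Start: joints at [1.071, 0.053, 1.613, -0, 1.476, -0.119], TCP at [0.232, 0.58, 0.248] pointing down, gripper open.
Joint ranges: [-3.01, 3.01], [-1.01, 2.22], [0.06, 2.58], [-1.02, 4.17], [0.09, 2.62], [-3.14, 3.14]. Speed limits (rad/s): [2.57, 2.57, 3.14, 3.14, 3.14, 3.14].

INTERFACE

Orientations are given as a unit quaternion [w, x, y, z].
In Python, from plant import status, viewer, manip gives the robot as it stands.
- The arm moves only by the tool drive_tool, never from a script. Its argument "plan" is a list of rows, each a list of 4 numbers: the shift along the tool's x, y, z in m, then the turn about the tool's x in units of 8 degrees (1.0 is 8 degrees). A call has 1 to 12 rows; each row is the pose to reach, as a shift and turn from the pose commanded when the call began, along the tool's axes at that moment; what a row does not reach only later rows make up. A row lasts 1/10 s, in which the tool goes at most 50 mm and 8.59 degrees, less where a joint would pass 70% of its speed; a pose out of reach is approached as far as the arm can. A call with a gripper value outside its range is refused whole. "fingers" is the finger opening in m, from 0 to 0.0854, set as the call begins (left out, the last holds). The fingers move at their own pace and stop on an object; the grip force is fixed at half the most. Time passes only in rows, so rows that repeat a pose let the fingers close. It gives the time, the measured TCP pose, the force and the opening at its end, in the units of the state.
- status.state(): the state, without advancing time (a new reading comes with each control period).
- viewer.grab_frame(name): name is "side" or "top" or "wrist"; returns the picture (384x512x3 uint8, blue, green, red); there is no depth.
- viewer.calibration(name): a dict with "vfov" (degrees; the focal length in pixels is half the picture's height over the tangent of half this angle, whatever the lens; pixels are square), "cx", "cy" (the principal point, pixels), "rvec" (rotation vector, rad) and "tvec" (3), from world to camera coordinates, as OpenCV has them. Camera axes: x right, y down, z forward; pixel columns grow to the right and rows downward; lengths in m; the calibration is good to about 2 mm. The wrist camera is an equidistant fisheye: a pixel r from the principal point sees the ray r / f radians off the axis. A picture is of the moment at which its call begins: read the wrist's pose just before it. calibration takes no time and is no camera call; for the wrist camera it gives the pose at the moment of the call.
- manip.job_done(): hands the job in, once; it reports no verdict.
The state is a dict: "time": time; "joint_pos": joint angles; "joint_vel": joint speeds; "joint_efforts": joint torques, N m; "tool_pos": TCP position; "tool_rot": TCP orientation; "contact_force": force on the tool from outside, world axes, zero at the start; "ft_torque": the same for the moment, N m; "gripper_width": opening from 0.0 (shut) to 1.0 (fully open).
Only numpy, scipy, OpenCV 4.12 (cv2) and the standard library are available. Lean on these libraries where they do the work, as an engineer would, in place of code of your own. Each camera call takes 0.05 s, during which the arm holds its last target. There are 200 camera calls.

## Working session

There is one attempt and no reset: what is moved stays moved. The work goes in short steps, Python scripts to look and compute and a tool call to move; the robot and the scene stay as the last step left them, time stands still between calls to the robot, and variables do not carry over. Pictures are saved under pics/ and viewed, about 8 in all and at most 12, crops included, and the job is handed in when it is done.

Besides the shell and the picture viewer there is one more tool, called after ">>>" by a JSON object that holds its "method" and its "body", one argument or row to a line. drive_tool: Moves the arm, as the interface text tells. Its arguments: {"type":"object","properties":{"plan":{"type":"array","items":{"type":"array","items":{"type":"number"}}},"fingers":{"type":"number"}},"required":["plan"]}

```bash
ls; mkdir -p pics
python3 - <<'E'
from plant import status, viewer
import cv2,numpy as np
s=status.state();print({k:np.round(v,3).tolist() for k,v in s.items()})
for n in("side","top","wrist"):
    c=viewer.calibration(n);print(n,c)
    cv2.imwrite(f"pics/{n}0.png",viewer.grab_frame(n))
a=cv2.imread("pics/side0.png");b=cv2.imread("pics/top0.png")
E
```

```text
pics
{'time': 0.0, 'joint_pos': [1.071, 0.053, 1.614, 0.0, 1.476, -0.119], 'joint_vel': [0.0, -0.002, 0.001, -0.001, 0.001, -0.002], 'joint_efforts': [-0.0, -39.372, -37.016, -0.0, 0.007, 0.0], 'tool_pos': [0.232, 0.58, 0.247], 'tool_rot': [0.694, 0.133, 0.695, -0.135], 'contact_force': [0.649, 0.265, 0.66], 'ft_torque': [0.005, -0.042, -0.02], 'gripper_width': 1.003}
side {'vfov': 56.256238704363625, 'cx': 257.65397421874366, 'cy': 190.88205537138205, 'rvec': array([ 0.04839115, -2.83256491,  1.29737666]), 'tvec': array([0.57549341, 0.09196405, 1.09522356])}
top {'vfov': 45.30183725152345, 'cx': 252.82843005703947, 'cy': 191.8101004931604, 'rvec': array([ 2.16970928, -2.16822489,  0.09165278]), 'tvec': array([-0.00707044,  0.58116068,  1.51939227])}
wrist {'vfov': 65.70646984690485, 'cx': 257.5418708220529, 'cy': 189.39127264395657, 'rvec': array([-2.36151795, -1.59815002, -0.26690492]), 'tvec': array([-0.62431147, -0.04279873,  0.38187191])}
```

View pics/side0.png

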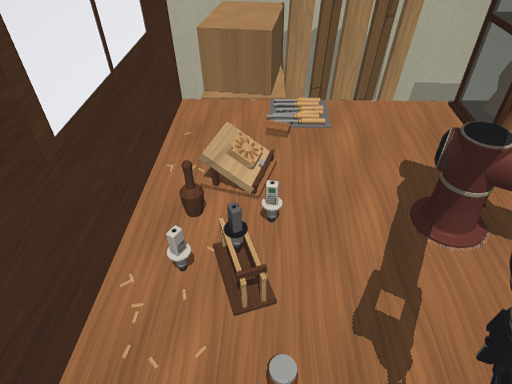

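View pics/top0.png

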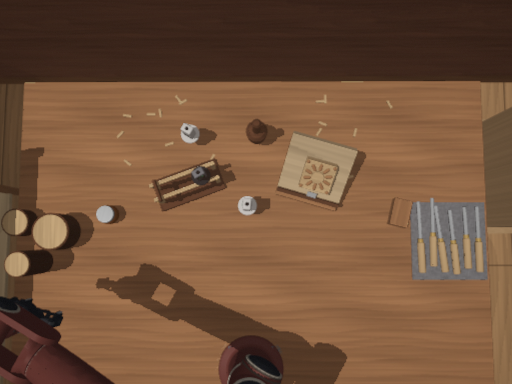

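Candidates for the meter: a dark grey one with a black collar on the rack (side 237,222; top 201,176), and two white look-alikes (side 178,247 and 272,200; top 190,132 and 248,205). I choose the grey one on the rack and check it in a close crop.

Run:
```python
import cv2,numpy as np
a=cv2.imread("pics/side0.png")[115:315,165:300];b=cv2.imread("pics/top0.png")[115:225,140:370]
B=cv2.resize(b,None,fx=3.4,fy=3.4,interpolation=cv2.INTER_CUBIC);cv2.imwrite("pics/topc.png",B)
cv2.imwrite("pics/sidec.png",cv2.resize(a,None,fx=3,fy=3,interpolation=cv2.INTER_CUBIC))
```

```text
(no output)
```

View pics/topc.png

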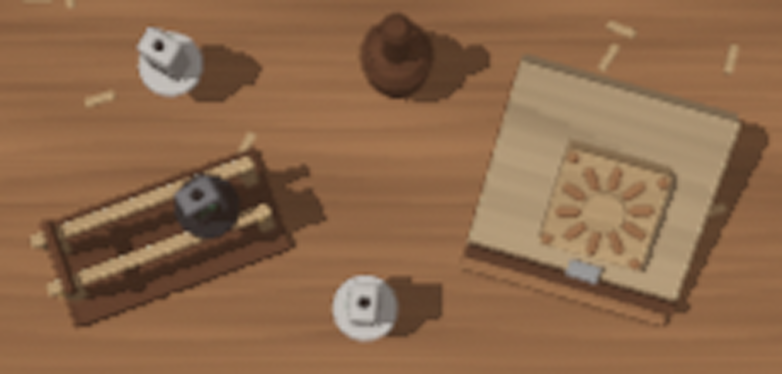

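View pics/sidec.png

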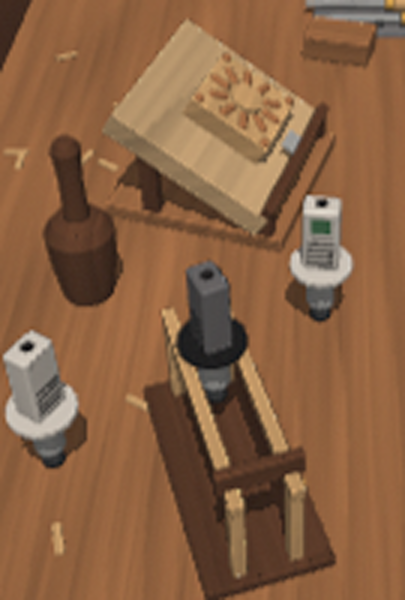

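The top crop shows the grey meter with a black collar between the rails (about 199,205 in the crop). The stop plate is at the left end (world +y), and the boss is at crop (603,211), with the board's lower lip towards the robot. The side crop confirms this. First I'll test the moves with a small shift and turn while the arm is in free space.

>>> {"method": "drive_tool", "body": {
  "plan": [
    [-0.02,0,0,0.5],
    [-0.04,0,0,1],
    [-0.04,0,0,1]
  ]
}}

```text
time: 0.45
tool_pos: [0.2329, 0.5814, 0.2917]
tool_rot: [0.684, 0.184, 0.683, -0.18]
contact_force: [0.0, 0.0, 0.3]
gripper_width: 0.998
```

```bash
cat > h.py <<'E'
import cv2,numpy as np
from scipy.spatial.transform import Rotation as R
from plant import status, viewer
def cam(n):
    c=viewer.calibration(n);f=192/np.tan(np.radians(c["vfov"])/2);M=R.from_rotvec(np.ravel(c["rvec"])).as_matrix();t=np.ravel(c["tvec"])
    return f,c["cx"],c["cy"],M,-M.T@t,t
def ray(C,u,v,fish=False):
    f,cx,cy,M,o,_=C;d=np.array([(u-cx)/f,(v-cy)/f,1.])
    if fish:
        r=np.hypot(*d[:2]);d=np.array([*(d[:2]/max(r,1e-9)*np.sin(r)),np.cos(r)])
    d=M.T@d;return o,d/np.linalg.norm(d)
def onz(C,u,v,z,fish=False):
    o,d=ray(C,u,v,fish);return o+d*(z-o[2])/d[2]
def tri(rays):
    A=sum(np.eye(3)-np.outer(d,d) for o,d in rays);b=sum((np.eye(3)-np.outer(d,d))@o for o,d in rays)
    p=np.linalg.solve(A,b);return p,[np.linalg.norm(np.cross(p-o,d)) for o,d in rays]
def proj(C,p,fish=False):
    f,cx,cy,M,o,t=C;q=M@np.asarray(p)+t
    if fish:
        th=np.arctan2(np.hypot(*q[:2]),q[2]);s=th/max(np.hypot(*q[:2]),1e-9);return f*q[0]*s+cx,f*q[1]*s+cy
    return f*q[0]/q[2]+cx,f*q[1]/q[2]+cy
def tool():
    s=status.state();q=s["tool_rot"];return np.array(s["tool_pos"]),R.from_quat([*q[1:],q[0]]).as_matrix(),s
E
python3 - <<'E'
from h import *
p,M,s=tool();np.set_printoptions(precision=4,suppress=True);print(s["time"],p);print(M);print(s["joint_pos"])
T=cam("top");S=cam("side");print(T[4],S[4])
off=(140,115)
def tc(u,v):return 140+u/3.4,115+v/3.4
def sc(u,v):return 165+u/3,115+v/3
rt=lambda t,s_:tri([ray(T,*tc(*t)),ray(S,*sc(*s_))])
print("handle top dot",rt((197,196),(206,275)))
print("boss",rt((603,211),(245,98)))
print("mallet top",rt((397,22),(65,147)))
# rack base corners at z=.014
for c in[(45,225),(258,148),(294,243),(80,325)]:print("rack",onz(T,*tc(*c),.014))
for c in[(522,58),(741,118)]:print("board hi",onz(T,*tc(*c),.16))
for c in[(565,145),(677,173),(643,270),(541,238)]:print("block",onz(T,*tc(*c),.13))
E
```

```text
0.45 [0.2329 0.5814 0.2917]
[[ 0.0027  0.4971  0.8677]
 [ 0.0049  0.8677 -0.4971]
 [-1.      0.0056 -0.0001]]
[1.071  0.0303 1.564  0.     1.5416 0.0205]
[ 0.4364 -0.0211  1.567 ] [0.5369 0.7909 0.7908]
handle top dot (array([0.625 , 0.1575, 0.1919]), [np.float64(0.0012419651824336414), np.float64(0.0012419651824334878)])
boss (array([ 0.6199, -0.2123,  0.1152]), [np.float64(5.938300057119215e-05), np.float64(5.9383000571066425e-05)])
mallet top (array([ 0.779 , -0.0203,  0.187 ]), [np.float64(0.003027641102597021), np.float64(0.003027641102596943)])
rack [0.6187 0.3326 0.014 ]
rack [0.6966 0.1198 0.014 ]
rack [0.6006 0.083  0.014 ]
rack [0.5185 0.2955 0.014 ]
board hi [ 0.7552 -0.1342  0.16  ]
board hi [ 0.6995 -0.3328  0.16  ]
block [ 0.6798 -0.1759  0.13  ]
block [ 0.6536 -0.2792  0.13  ]
block [ 0.5634 -0.2465  0.13  ]
block [ 0.593  -0.1529  0.13  ]
```

The meter's top measures z 0.192, which matches 0.112 + 0.080. The turn is about the tool's vertical axis only, so tilting 31° needs another way. While the arm is empty I'll test what a pose out of reach does to the orientation.

>>> {"method": "drive_tool", "body": {
  "plan": [
    [-0.05,0,0,0],
    [-0.1,0,0,0],
    [-0.15,0,0,0],
    [-0.2,0,0,0],
    [-0.25,0,0,0],
    [-0.3,0,0,0],
    [-0.35,0,0,0],
    [-0.4,0,0,0],
    [-0.45,0,0,0],
    [-0.5,0,0,0],
    [-0.55,0,0,0],
    [-0.6,0,0,0]
  ]
}}

```text
time: 1.65
tool_pos: [0.2218, 0.5519, 0.8263]
tool_rot: [0.681, 0.175, 0.686, -0.188]
contact_force: [-15.0, -28.5, -3.0]
gripper_width: 0.996
```

Run:
```python
from h import *
p,M,s=tool();np.set_printoptions(precision=4,suppress=True);print(s["time"],p);print(M);print(s["joint_pos"])
```

```text
1.65 [0.2218 0.5519 0.8263]
[[-0.012   0.4956  0.8685]
 [-0.0152  0.8683 -0.4958]
 [-0.9998 -0.0192 -0.0028]]
[1.0622 0.4859 0.0548 0.0061 2.6201 0.0153]
```

>>> {"method": "drive_tool", "body": {
  "plan": [
    [0.05,0,0,0],
    [0.1,0,0,0],
    [0.15,0,0,0],
    [0.2,0,0,0],
    [0.25,0,0,0],
    [0.3,0,0,0],
    [0.35,0,0,0],
    [0.4,0,0,0],
    [0.4,0,0,0],
    [0.4,0,0,0],
    [0.4,0,0,0]
  ]
}}

```text
time: 2.75
tool_pos: [0.2162, 0.5444, 0.4313]
tool_rot: [0.681, 0.178, 0.685, -0.185]
contact_force: [1.0, 0.3, 0.3]
gripper_width: 0.999
```

Run:
```python
from h import *
p,M,s=tool();np.set_printoptions(precision=4,suppress=True);print(s["time"],p);print(M);print(s["joint_pos"])
```

```text
2.75 [0.2162 0.5444 0.4313]
[[-0.0078  0.4965  0.868 ]
 [-0.008   0.8679 -0.4966]
 [-0.9999 -0.0108 -0.0028]]
[ 1.0643 -0.077   1.4425  0.003   1.787   0.0138]
```

The clipped pose becomes the new commanded pose, but it gives only about 0.6° of tilt and touches joint limits, so I won't use that. Instead I'll grip the meter upright and pivot it in the jaws about the jaw axis by pulling its steel nose gently against the outside of a rack rail. First I'll go above the meter and get its yaw from the wrist camera.

>>> {"method": "drive_tool", "body": {
  "plan": [
    [0.005,-0.011,0.045,0],
    [0.011,-0.022,0.09,0],
    [0.016,-0.033,0.135,0],
    [0.022,-0.044,0.18,0],
    [0.027,-0.055,0.225,0],
    [0.033,-0.066,0.27,0],
    [0.038,-0.077,0.315,0],
    [0.044,-0.088,0.36,0],
    [0.05,-0.1,0.405,0],
    [0.056,-0.11,0.45,0],
    [0.063,-0.122,0.5,0],
    [0.07,-0.133,0.547,0]
  ]
}}

```text
time: 3.95
tool_pos: [0.627, 0.1558, 0.3673]
tool_rot: [0.684, 0.18, 0.682, -0.183]
contact_force: [0.4, 0.2, 0.9]
gripper_width: 0.998
```

>>> {"method": "drive_tool", "body": {
  "plan": [
    [0,0,0,0],
    [0,0,0,0],
    [0,0,0,0]
  ]
}}

```text
time: 4.25
tool_pos: [0.6245, 0.1579, 0.3651]
tool_rot: [0.683, 0.18, 0.684, -0.184]
contact_force: [-0.3, -0.2, -0.2]
gripper_width: 0.999
```

Run:
```python
from h import *
np.set_printoptions(precision=4,suppress=True)
p,M,s=tool();C=cam("wrist");im=viewer.grab_frame("wrist");print(p,M,C[4],C[3]);cv2.imwrite("pics/w1.png",im)
np.save("w1cam.npy",np.array([C[0],C[1],C[2],*C[3].ravel(),*C[4],*C[5]]))
print(proj(C,[.625,.1575,.192],True),proj(C,[.62,-.212,.115],True))
```

```text
[0.6245 0.1579 0.3651] [[-0.0021  0.4964  0.8681]
 [-0.0052  0.8681 -0.4964]
 [-1.     -0.0056  0.0007]] [0.5516 0.201  0.4913] [[ 0.4968  0.8678 -0.0059]
 [ 0.8205 -0.4675  0.329 ]
 [ 0.2828 -0.1683 -0.9443]]
(np.float64(258.02346803897717), np.float64(172.29432166732937)) (np.float64(74.27523945601126), np.float64(260.7216809723364))
```

View pics/w1.png

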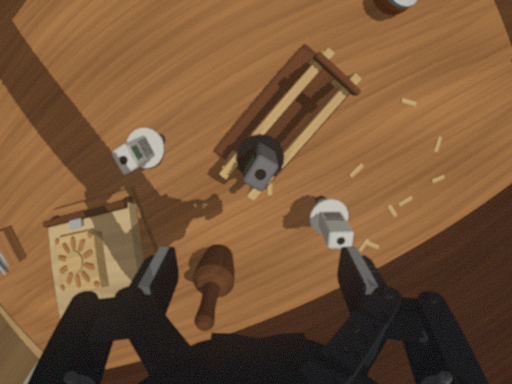

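The wrist view shows the meter's handle top at about (261,174), the collar at (260,155), the rack rails, and the boss at (74,260). I'll enlarge the handle and boss for their corners.

Run:
```python
import cv2,numpy as np
a=cv2.imread("pics/w1.png")
A=cv2.resize(a[130:205,225:300],None,fx=7,fy=7,interpolation=cv2.INTER_CUBIC);B=cv2.resize(a[215:325,40:150],(525,525),interpolation=cv2.INTER_CUBIC)[:,:270]
A=np.clip(A.astype(float)*1.8,0,255).astype(np.uint8)
cv2.imwrite("pics/w1c.png",np.hstack([A,B]))
```

```text
(no output)
```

View pics/w1c.png

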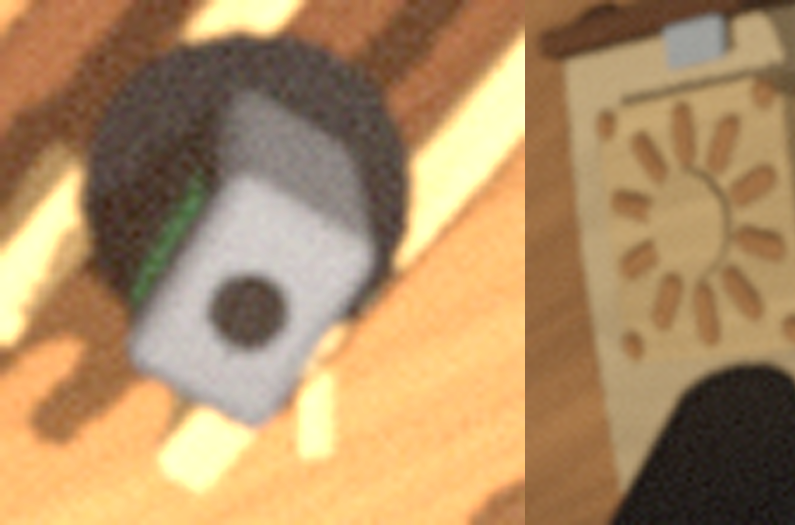

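Run:
```python
from h import *
np.set_printoptions(precision=4,suppress=True)
v=np.load("w1cam.npy");C=(v[0],v[1],v[2],v[3:12].reshape(3,3),v[12:15],v[15:18]);T=cam("top");S=cam("side")
w=lambda u,v_:(225+u/7,130+v_/7)
c=[onz(C,*w(*q),.192,True) for q in[(232,172),(370,250),(258,428),(132,348)]]
for i in range(4):
    e=c[(i+1)%4]-c[i];print(c[i][:2],"edge",np.linalg.norm(e)*1e3,np.degrees(np.arctan2(e[1],e[0])))
print("ctr",np.mean(c,0),"dot",onz(C,*w(247,312),.192,True))
rt=ray(T,140+603/3.4,115+211/3.4);rs=ray(S,165+245/3,115+98/3);rw=ray(C,40+170/4.773,215+222/4.773,True)
for R_ in([rt,rs,rw],[rt,rw],[rs,rw],[rt,rs]):print("boss",*tri(R_))
# rack rails in wrist image? collar underside centre
print("collar ctr",onz(C,*w(247,180),.118,True))
```

```text
[0.6086 0.167 ] edge 23.668555455008175 30.308258480194088
[0.629 0.179] edge 32.60022138957807 -60.25022375094219
[0.6452 0.1507] edge 22.92736273092223 -153.59484701721
[0.6247 0.1405] edge 31.041680780837503 121.18800475654578
ctr [0.6269 0.1593 0.192 ] dot [0.6283 0.1583 0.192 ]
boss [ 0.6209 -0.2121  0.1145] [np.float64(0.0008470960715583684), np.float64(0.0011884255152264794), np.float64(0.001969174154289873)]
boss [ 0.6216 -0.2125  0.113 ] [np.float64(0.0012839089331404183), np.float64(0.0012839089331402576)]
boss [ 0.6198 -0.2003  0.1238] [np.float64(0.0010259657418107803), np.float64(0.001025965741810672)]
boss [ 0.6199 -0.2123  0.1152] [np.float64(5.938300057119215e-05), np.float64(5.9383000571066425e-05)]
collar ctr [0.6253 0.1603 0.118 ]
```

>>> {"method": "drive_tool", "body": {
  "plan": [
    [0.02,0.001,0,1],
    [0.05,0.003,0.001,2],
    [0.08,0.003,0.001,3],
    [0.11,0.003,0.001,3.9],
    [0.13,0.003,0.001,3.9],
    [0.15,0.003,0.001,3.9],
    [0.17,0.003,0.001,3.9],
    [0.185,0.003,0.001,3.9],
    [0.195,0.003,0.001,3.9],
    [0.204,0.003,0.001,3.9],
    [0.204,0.003,0.001,3.9],
    [0.204,0.003,0.001,3.9]
  ]
}}

```text
time: 5.5
tool_pos: [0.625, 0.1581, 0.1582]
tool_rot: [0.608, 0.356, 0.61, -0.362]
contact_force: [0.4, -0.4, 0.1]
gripper_width: 1.001
```

Run:
```python
from h import *
np.set_printoptions(precision=4,suppress=True)
p,M,s=tool();print(p,M,s["joint_pos"],s["contact_force"],np.degrees(np.arctan2(M[1,1],M[0,1])))
C=cam("wrist");im=viewer.grab_frame("wrist");cv2.imwrite("pics/w2.png",im)
```

```text
[0.625  0.1581 0.1582] [[-0.006   0.8747  0.4846]
 [-0.0062  0.4846 -0.8747]
 [-1.     -0.0082  0.0025]] [ 0.1345  0.1708  1.6391 -0.0054  1.3384 -0.3702] [ 0.4089 -0.3607  0.1083] 28.986914962969347
```

View pics/w2.png

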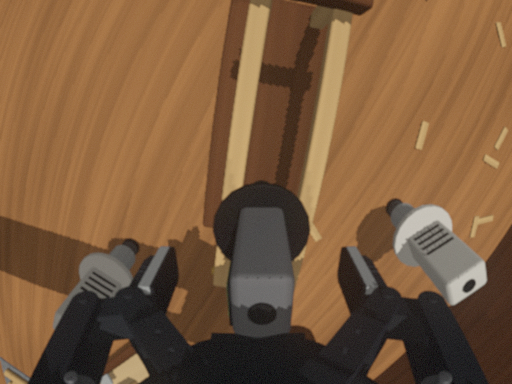

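The handle is centred and square between the open pads (handle about 262, pad midpoint about 262 px). I'll close on it.

>>> {"method": "drive_tool", "body": {
  "plan": [
    [-0.002,0,0,0],
    [-0.003,0,0,0],
    [-0.003,0,0,0],
    [-0.003,0,0,0],
    [-0.003,0,0,0],
    [-0.003,0,0,0],
    [-0.003,0,0,0],
    [-0.003,0,0,0],
    [-0.003,0,0,0],
    [-0.003,0,0,0]
  ],
  "fingers": 0.0
}}

```text
time: 6.55
tool_pos: [0.6254, 0.1581, 0.1614]
tool_rot: [0.609, 0.356, 0.61, -0.362]
contact_force: [2.2, 1.4, 4.7]
gripper_width: 0.295
```

>>> {"method": "drive_tool", "body": {
  "plan": [
    [-0.005,0,0,0],
    [-0.015,0,0,0],
    [-0.03,0,0,0],
    [-0.045,0,0,0],
    [-0.06,0,0,0],
    [-0.075,0,0,0],
    [-0.09,0,0,0],
    [-0.1,0,0,0],
    [-0.1,0,0,0],
    [-0.1,0,0,0]
  ]
}}

```text
time: 7.55
tool_pos: [0.6252, 0.1585, 0.2605]
tool_rot: [0.608, 0.356, 0.61, -0.362]
contact_force: [-0.5, -0.4, -3.3]
gripper_width: 0.297
```

Run:
```python
from h import *
np.set_printoptions(precision=4,suppress=True)
p,M,s=tool();print(s["time"],p,M,s["joint_pos"],s["contact_force"],s["gripper_width"]*.0854)
```

```text
7.55 [0.6252 0.1585 0.2605] [[-0.0073  0.8747  0.4845]
 [-0.0064  0.4845 -0.8748]
 [-1.     -0.0095  0.0021]] [ 0.1352  0.0977  1.5452 -0.0054  1.5068 -0.3702] [-0.5489 -0.4464 -3.3354] 0.025400113185601148
```

Gripped (25.4 mm opening) and lifted clear. Next I'll turn the jaws parallel to the rails and carry the meter over to the far side of the far rail.

>>> {"method": "drive_tool", "body": {
  "plan": [
    [0,0,0,-0.9],
    [0,0.005,0.001,-1.9],
    [0,0.012,0.002,-2.9],
    [0,0.02,0.003,-3.9],
    [0,0.03,0.004,-4.9],
    [0,0.04,0.006,-5.9],
    [0,0.05,0.007,-6.9],
    [0,0.0534,0.0079,-7.9],
    [0,0.0534,0.0079,-8.9],
    [0,0.0534,0.0079,-9.8],
    [0,0.0534,0.0079,-10.2],
    [0,0.0534,0.0079,-10.2]
  ]
}}

```text
time: 8.75
tool_pos: [0.6753, 0.1774, 0.2585]
tool_rot: [0.692, -0.128, 0.699, 0.124]
contact_force: [-0.3, -0.7, -3.9]
gripper_width: 0.299
```

Run:
```python
from h import *
np.set_printoptions(precision=4,suppress=True)
p,M,s=tool();print(s["time"],p,M,s["joint_pos"],np.degrees(np.arctan2(M[1,1],M[0,1])))
q=p[:2]-[.6086,.2078];print("rack xy",q@[.936,.352],q@[-.352,.936])
for n in("side","wrist"):cv2.imwrite(f"pics/{n}3.png",viewer.grab_frame(n))
a=cv2.resize(cv2.imread("pics/side3.png")[130:320,150:310],None,fx=2.5,fy=2.5,interpolation=cv2.INTER_CUBIC);b=cv2.resize(cv2.imread("pics/wrist3.png"),(400,300))
o=np.zeros((475,800,3),np.uint8);o[:,:400]=a;o[:300,400:]=b;cv2.imwrite("pics/c3.png",o)
```

```text
8.75 [0.6753 0.1774 0.2585] [[-0.0096 -0.3513  0.9362]
 [-0.0068  0.9362  0.3513]
 [-0.9999 -0.003  -0.0113]] [ 0.1524  0.223   1.4091 -0.0052  1.52   -1.7771] 110.56880013378117
rack xy 0.05177407486888543 -0.05194241399276684
```

View pics/c3.png

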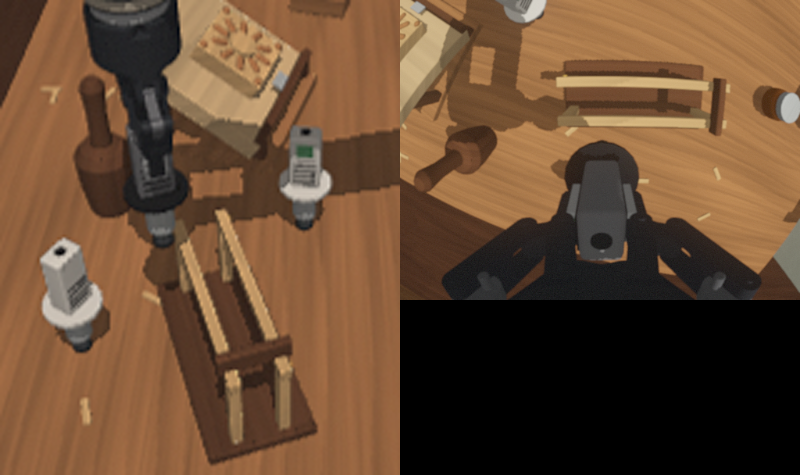

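>>> {"method": "drive_tool", "body": {
  "plan": [
    [0,0.01,0,0],
    [0.01,0.02,0,0],
    [0.02,0.03,0,0],
    [0.035,0.03,0,0],
    [0.05,0.03,0,0],
    [0.06,0.03,0,0],
    [0.0685,0.03,0,0],
    [0.0685,0.03,0,0]
  ]
}}

```text
time: 9.65
tool_pos: [0.6641, 0.2047, 0.1892]
tool_rot: [0.692, -0.128, 0.7, 0.124]
contact_force: [-0.4, -0.0, -3.0]
gripper_width: 0.297
```

>>> {"method": "drive_tool", "body": {
  "plan": [
    [0,0,-0.004,0],
    [0,0,-0.008,0],
    [0,0,-0.011,0],
    [0,0,-0.014,0],
    [0,0,-0.016,0],
    [0,0,-0.018,0],
    [0,0,-0.018,0]
  ]
}}

```text
time: 10.35
tool_pos: [0.6503, 0.1997, 0.1938]
tool_rot: [0.696, -0.128, 0.695, 0.125]
contact_force: [5.6, 2.0, -5.3]
gripper_width: 0.298
```

Run:
```python
from h import *
np.set_printoptions(precision=4,suppress=True)
p,M,s=tool();print(s["time"],p,M[:,0],s["contact_force"],s["ft_torque"])
q=p[:2]-[.6086,.2078];print("rack xy",q@[.936,.352],q@[-.352,.936])
f=np.array(s["contact_force"]);t=np.array(s["ft_torque"]);y=M[:,1];print("F rackx",f@M[:,2],"torque about jaw",t@y)
```

```text
10.35 [0.6503 0.1997 0.1938] [ 0.0016 -0.0033 -1.    ] [ 5.5756  1.9942 -5.3235] [ 0.7175 -1.483  -0.009 ]
rack xy 0.03615757636733458 -0.02227792663849481
F rackx 5.918889583376224 torque about jaw -1.6404802819022333
```

>>> {"method": "drive_tool", "body": {
  "plan": [
    [0,0,-0.003,0],
    [0,0,-0.006,0],
    [0,0,-0.009,0],
    [0,0,-0.012,0],
    [0,0,-0.015,0],
    [0,0,-0.018,0],
    [0,0,-0.02,0],
    [0,0,-0.02,0]
  ]
}}

```text
time: 11.15
tool_pos: [0.6321, 0.1927, 0.1948]
tool_rot: [0.697, -0.128, 0.695, 0.125]
contact_force: [7.1, 3.4, -3.9]
gripper_width: 0.3
```

Run:
```python
from h import *
np.set_printoptions(precision=4,suppress=True)
p,M,s=tool();print(s["time"],p,M[:,0],s["contact_force"],s["ft_torque"])
q=p[:2]-[.6086,.2078];print("rack xy",q@[.936,.352],q@[-.352,.936])
for n in("side","wrist"):cv2.imwrite(f"pics/{n}4.png",viewer.grab_frame(n))
a=cv2.resize(cv2.imread("pics/side4.png")[130:320,150:310],None,fx=2.5,fy=2.5,interpolation=cv2.INTER_CUBIC);b=cv2.resize(cv2.imread("pics/wrist4.png")[170:384,180:440],(400,330))
o=np.zeros((475,800,3),np.uint8);o[:,:400]=a;o[:330,400:]=b;cv2.imwrite("pics/c4.png",o)
```

```text
11.15 [0.6321 0.1927 0.1948] [ 0.0035 -0.0032 -1.    ] [ 7.0839  3.3924 -3.9231] [ 0.6391 -1.4992  0.0039]
rack xy 0.01670249098089713 -0.022457871432253827
```

View pics/c4.png

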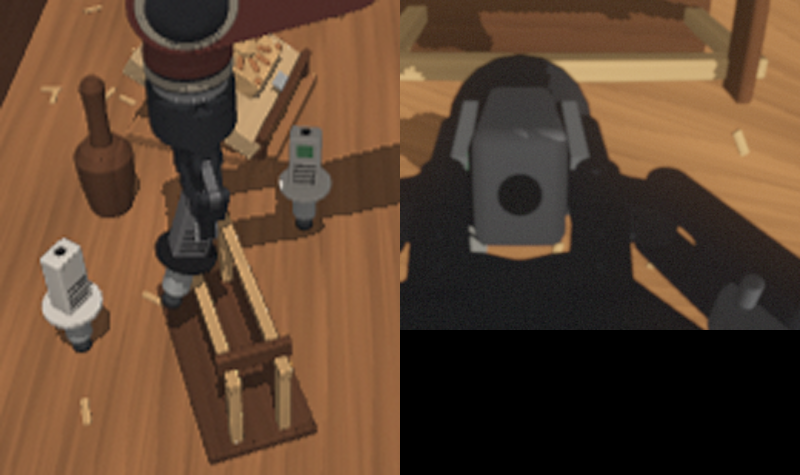

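The meter is pivoting in the jaws as planned, with about 7 N of force and roughly 18° of tilt so far (tip at about (175,290) in the left panel). I'll continue to 31°.

>>> {"method": "drive_tool", "body": {
  "plan": [
    [0,0,-0.003,0],
    [0,0,-0.006,0],
    [0,0,-0.009,0],
    [0,0,-0.012,0],
    [0,0,-0.015,0],
    [0,0,-0.018,0],
    [0,0,-0.0205,0],
    [0,0,-0.0215,0],
    [0,0,-0.0215,0]
  ]
}}

```text
time: 12.15
tool_pos: [0.6127, 0.1853, 0.1959]
tool_rot: [0.698, -0.128, 0.694, 0.125]
contact_force: [7.4, 3.9, -2.7]
gripper_width: 0.294
```

Run:
```python
from h import *
np.set_printoptions(precision=4,suppress=True)
p,M,s=tool();print(s["time"],p,M[:,0],s["contact_force"],s["ft_torque"])
q=p[:2]-[.6086,.2078];x=q@[.936,.352];print("rack xy",x,q@[-.352,.936]);d=.030-x;h=p[2]+.002-.112
print("tilt",np.degrees(np.arctan2(d,h)+np.arcsin(.014/np.hypot(d,h))))
```

```text
12.15 [0.6127 0.1853 0.1959] [ 0.0057 -0.0026 -1.    ] [ 7.372   3.8623 -2.7341] [ 0.7434 -1.6978  0.0409]
rack xy -0.0040335619524490985 -0.02250626468791906
tilt 30.334441777793707
```

>>> {"method": "drive_tool", "body": {
  "plan": [
    [0,0,0.005,0],
    [-0.005,0,0.008,0],
    [-0.02,0,0.008,0],
    [-0.05,0,0.008,0],
    [-0.08,0,0.008,0],
    [-0.11,0,0.008,0],
    [-0.12,0,0.008,0],
    [-0.12,0,0.008,0]
  ]
}}

```text
time: 12.95
tool_pos: [0.6183, 0.1879, 0.315]
tool_rot: [0.695, -0.128, 0.697, 0.125]
contact_force: [0.4, 0.1, -3.5]
gripper_width: 0.294
```

>>> {"method": "drive_tool", "body": {
  "plan": [
    [0,-0.02,-0.012,0.2],
    [0,-0.05,-0.032,0.7],
    [0,-0.085,-0.055,1.3],
    [0,-0.12,-0.077,1.9],
    [0,-0.155,-0.1,2.5],
    [0,-0.19,-0.122,3.1],
    [0,-0.225,-0.144,3.7],
    [0,-0.26,-0.166,4.2],
    [0,-0.29,-0.187,4.57],
    [0,-0.315,-0.202,4.57],
    [0,-0.324,-0.21,4.57],
    [0,-0.324,-0.21,4.57]
  ]
}}

```text
time: 14.15
tool_pos: [0.5337, -0.1901, 0.3128]
tool_rot: [0.697, 0.097, 0.703, -0.101]
contact_force: [0.6, 0.6, -3.6]
gripper_width: 0.297
```

>>> {"method": "drive_tool", "body": {
  "plan": [
    [0.01,0,0,0],
    [0.02,0,0,0],
    [0.02,0,0,0],
    [0.02,0,0,0]
  ]
}}

```text
time: 14.55
tool_pos: [0.5346, -0.1884, 0.2938]
tool_rot: [0.698, 0.095, 0.703, -0.1]
contact_force: [-0.5, 0.6, -3.1]
gripper_width: 0.294
```

Run:
```python
from h import *
np.set_printoptions(precision=4,suppress=True)
p,M,s=tool();print(s["time"],p,M,s["contact_force"],np.degrees(np.arctan2(M[1,1],M[0,1])))
S=cam("side");cv2.imwrite("pics/side5.png",viewer.grab_frame("side"))
g=p-.002*M[:,0];n=np.array([-.495,.142,.857])
for k in(-.119,-.0514,.029):print(k,proj(S,g+k*n))
print(proj(S,[.6205,-.2123,.1145]))
a=cv2.imread("pics/side5.png")[85:205,170:290];cv2.imwrite("pics/c5.png",cv2.resize(a,None,fx=5,fy=5,interpolation=cv2.INTER_CUBIC))
```

```text
14.55 [ 0.5346 -0.1884  0.2938] [[-0.0085  0.2739  0.9617]
 [-0.0054  0.9617 -0.2739]
 [-0.9999 -0.0075 -0.0067]] [-0.4925  0.6479 -3.1169] 74.1057289405239
-0.119 (np.float64(254.02539350448424), np.float64(128.41074490689397))
-0.0514 (np.float64(264.47888331665337), np.float64(113.68249126163933))
0.029 (np.float64(278.1189780082784), np.float64(94.46452884207677))
(np.float64(246.4838587234788), np.float64(147.8418230875109))
```

View pics/c5.png

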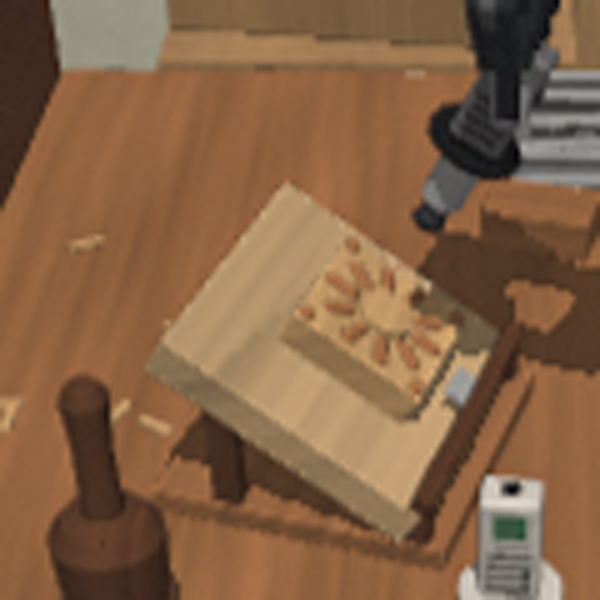

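The tip end is at about crop (427,222) and the collar centre at (475,142). The axis looks a few degrees steeper than the 31° prediction. I'll intersect the rays with the swing plane to get the tilt.

Run:
```python
from h import *
np.set_printoptions(precision=4,suppress=True)
p,M,s=tool();S=cam("side");g=p-.002*M[:,0];y=M[:,1].copy();y[2]=0;y/=np.linalg.norm(y);e=np.array([y[1],-y[0],0])
im=cv2.imread("pics/side5.png")
def pl(u,v):
    o,d=ray(S,170+u/5,85+v/5);q=o+d*((g-o)@y)/(d@y)-g;return np.array([q@e,q[2]])
t=pl(427,222);c=pl(475,142)
for q in(t,c):print(q*1e3,np.hypot(*q)*1e3,np.degrees(np.arctan2(q[0],-q[1])))
print("line",np.degrees(np.arctan2((t-c)[0],-(t-c)[1])))
for th in(25,27,29,31):
    n=np.array([*(-np.sin(np.radians(th))*e[:2]),np.cos(np.radians(th))]);u,v=proj(S,g-.119*n);print(th,(u-170)*5,(v-85)*5)
# dark tip blob / dark nose edges
g_=cv2.cvtColor(im,cv2.COLOR_BGR2GRAY)[122:134,248:268];print(g_)
```

```text
[  56.4121 -105.7112] 119.8214949597261 28.086315685724394
[ 24.5267 -43.7579] 50.16280491450142 29.271019462164112
line 27.233438672243913
25 436.14602199150966 226.39316269982558
27 430.5564466143059 223.0113055699917
29 425.05887052499986 219.46749489630136
31 419.6586470992223 215.76495849739814
[[105 107 108 111 108 109 110 120 127  93  86  90  87  88  86  81  86 104
  112 115]
 [105 107 109 110 108 108 114 124 125 113  90  89  87  88  83  83 102 110
  113 102]
 [107 107 108 108 108 110 102 124 124 121  93  87  87  85  80  95 109 110
  112  99]
 [105 107 108 109 109 113  75  89 121 122 107  88  85  82  81 107 111 110
  103 113]
 [106 107 109 109  98  81  46  44  81 105 112  91  84  79  93 110 111 113
   84 112]
 [106 107 110 110  79  44  48  49  40  66  75  73  96 101 107 112 110 111
   72  85]
 [105 106 109 110  74  42  50  56  45  38  33  82 108 110 112 114 111 113
   70  62]
 [106 107 108 109  99  45  36  48  47  40  29 106 113 111 113 113 111 113
   69  62]
 [105 107 108 108 110  78  37  29  37  30  53 117 117 112 114 115 113 113
   70  60]
 [106 107 107 108 107 103  92  74  57  55  65  88  86  84  85  87 112 115
   74  63]
 [106 106 107 106 106 107 108 102 100  71  65  64  61  59  61  59  84  86
   69  66]
 [106 107 106 106 106 104 105 107 114  73  64  63  62  61  63  63  63  60
   64  66]]
```

Tilt is about 28° (grip-to-tip measures 119.8 mm against 119.4 expected), well inside the 9° band, so I'll keep it. Next I approach to a 15 mm standoff along the boss normal and compare the tip and boss there.

>>> {"method": "drive_tool", "body": {
  "plan": [
    [0.01,0,0.004,0],
    [0.022,0,0.009,0],
    [0.034,0,0.014,0],
    [0.045,0.001,0.018,0],
    [0.054,0.001,0.022,0],
    [0.06,0.001,0.0245,0],
    [0.0625,0.001,0.0255,0],
    [0.0625,0.001,0.0255,0],
    [0.0625,0.001,0.0255,0]
  ]
}}

```text
time: 15.5
tool_pos: [0.5593, -0.196, 0.2329]
tool_rot: [0.698, 0.096, 0.702, -0.101]
contact_force: [-0.3, 0.6, -3.5]
gripper_width: 0.296
```

Run:
```python
from h import *
np.set_printoptions(precision=4,suppress=True)
p,M,s=tool();print(s["time"],p,M,s["contact_force"])
S=cam("side")
for n in("side","top"):cv2.imwrite(f"pics/{n}6.png",viewer.grab_frame(n))
a=cv2.resize(cv2.imread("pics/side6.png")[110:180,205:285],(640,560),interpolation=cv2.INTER_CUBIC);cv2.imwrite("pics/c6.png",a)
```

```text
15.5 [ 0.5593 -0.196   0.2329] [[-0.0061  0.2753  0.9613]
 [-0.0067  0.9613 -0.2754]
 [-1.     -0.0081 -0.004 ]] [-0.2709  0.5872 -3.465 ]
```

View pics/c6.png

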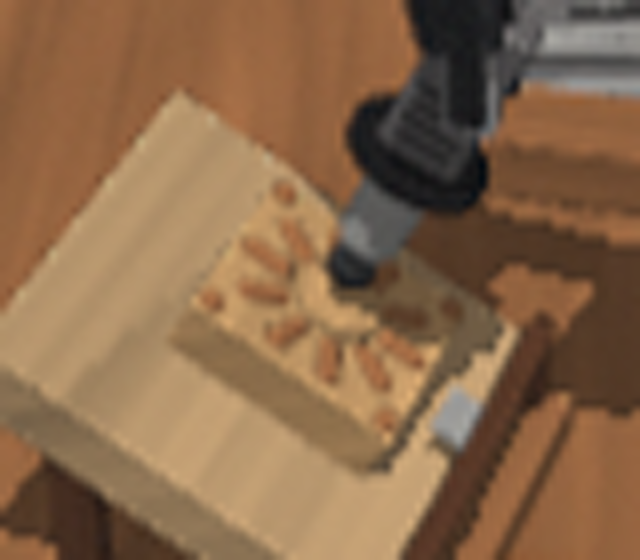

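The tip is about 2 px right of and 3 px above the boss centre in the picture, which matches a 17 mm standoff along the normal. I'll advance in short steps while watching the force.

>>> {"method": "drive_tool", "body": {
  "plan": [
    [0.002,0,0.0012,0],
    [0.004,0,0.0024,0],
    [0.006,0,0.0036,0],
    [0.008,0,0.0048,0],
    [0.0095,0,0.0057,0],
    [0.011,0,0.0066,0],
    [0.011,0,0.0066,0],
    [0.011,0,0.0066,0]
  ]
}}

```text
time: 16.4
tool_pos: [0.5652, -0.1977, 0.2214]
tool_rot: [0.698, 0.096, 0.703, -0.101]
contact_force: [-1.7, 0.9, -1.5]
gripper_width: 0.294
```

>>> {"method": "drive_tool", "body": {
  "plan": [
    [0.001,0,0.0006,0],
    [0.002,0,0.0012,0],
    [0.003,0,0.0018,0],
    [0.003,0,0.0018,0],
    [0.003,0,0.0018,0]
  ]
}}

```text
time: 16.9
tool_pos: [0.5669, -0.1982, 0.2183]
tool_rot: [0.698, 0.096, 0.703, -0.101]
contact_force: [-3.3, 1.3, -1.3]
gripper_width: 0.297
```

The tip is in contact: along the normal I read 2.5 N, then 3.5 N, which is roughly 4–5.5 mm in. I'll nudge slightly further and hold.

>>> {"method": "drive_tool", "body": {
  "plan": [
    [0.0005,0,0.0003,0],
    [0.0005,0,0.0003,0],
    [0.0005,0,0.0003,0],
    [0.0005,0,0.0003,0],
    [0.0005,0,0.0003,0]
  ]
}}

```text
time: 17.4
tool_pos: [0.5672, -0.1983, 0.2177]
tool_rot: [0.698, 0.096, 0.702, -0.101]
contact_force: [-3.6, 2.4, -0.3]
gripper_width: 0.299
```

Run:
```python
from h import *
np.set_printoptions(precision=4,suppress=True)
n=np.array([-.495,.142,.857]);b=np.array([-.3,.6,-3.5])
S=cam("side")
for i in range(4):
    im=viewer.grab_frame("side");p,M,s=tool();f=np.array(s["contact_force"])-b;print(s["time"],p,f,f@n,s["ft_torque"])
cv2.imwrite("pics/c7.png",cv2.resize(im[110:180,205:285],(640,560),interpolation=cv2.INTER_CUBIC))
```

```text
17.45 [ 0.5672 -0.1983  0.2177] [-4.1388 -0.1693  3.2893] 4.843587185584416 [0.3512 0.9884 0.0359]
17.5 [ 0.5672 -0.1983  0.2177] [-4.7012  0.8372  3.019 ] 5.03324884240875 [ 0.2728  0.9588 -0.0284]
17.55 [ 0.5672 -0.1983  0.2177] [-3.9973  0.0508  2.8636] 4.4399945856102345 [ 0.2852  0.9736 -0.0134]
17.6 [ 0.5672 -0.1983  0.2177] [-4.5552  0.576   2.0566] 4.099127240272524 [ 0.3786  0.9926 -0.0128]
```

View pics/c7.png

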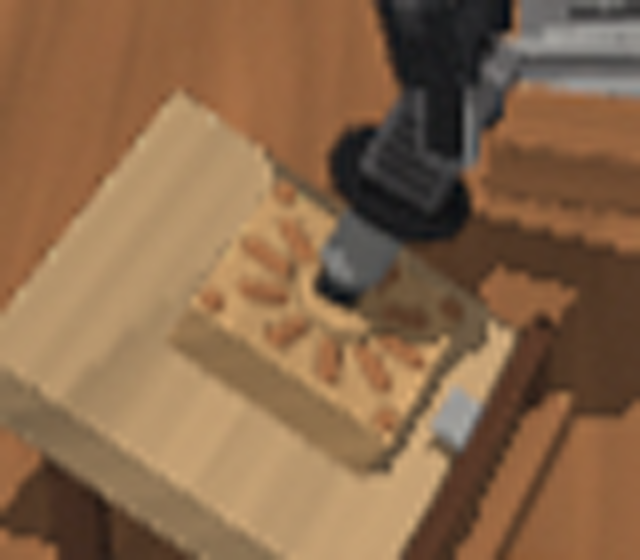

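The tip sits on the boss within about 1 px of its centre, with 4.1–5.0 N along the normal, so about half in. I'll hold it there.

>>> {"method": "drive_tool", "body": {
  "plan": [
    [0,0,0,0],
    [0,0,0,0],
    [0,0,0,0],
    [0,0,0,0],
    [0,0,0,0],
    [0,0,0,0],
    [0,0,0,0],
    [0,0,0,0],
    [0,0,0,0],
    [0,0,0,0],
    [0,0,0,0],
    [0,0,0,0]
  ]
}}

```text
time: 18.8
tool_pos: [0.5673, -0.1983, 0.2177]
tool_rot: [0.698, 0.096, 0.702, -0.101]
contact_force: [-5.1, 1.4, -1.0]
gripper_width: 0.297
```

>>> {"method": "drive_tool", "body": {
  "plan": [
    [0,0,0,0],
    [0,0,0,0],
    [0,0,0,0],
    [0,0,0,0],
    [0,0,0,0],
    [0,0,0,0],
    [0,0,0,0],
    [0,0,0,0],
    [0,0,0,0],
    [0,0,0,0],
    [0,0,0,0],
    [0,0,0,0]
  ]
}}

```text
time: 20.0
tool_pos: [0.5673, -0.1983, 0.2177]
tool_rot: [0.698, 0.096, 0.702, -0.101]
contact_force: [-4.2, 2.0, -0.4]
gripper_width: 0.295
```

>>> {"method": "drive_tool", "body": {
  "plan": [
    [-0.002,0,-0.0012,0],
    [-0.005,0,-0.003,0],
    [-0.009,0,-0.0055,0],
    [-0.015,0,-0.009,0],
    [-0.025,0,-0.014,0],
    [-0.04,0,-0.02,0],
    [-0.06,0,-0.025,0],
    [-0.08,0,-0.025,0],
    [-0.095,0,-0.025,0],
    [-0.1,0,-0.025,0],
    [-0.1,0,-0.025,0]
  ]
}}

```text
time: 21.1
tool_pos: [0.5444, -0.191, 0.3193]
tool_rot: [0.699, 0.095, 0.702, -0.101]
contact_force: [0.1, 0.6, -4.8]
gripper_width: 0.3
```

Run:
```python
from h import *
np.set_printoptions(precision=4,suppress=True)
p,M,s=tool();print(s["time"],p,M,s["contact_force"],s["joint_pos"])
im=viewer.grab_frame("side");cv2.imwrite("pics/side8.png",im)
S=cam("side");g=p-.002*M[:,0];y=M[:,1].copy();y[2]=0;y/=np.linalg.norm(y);e=np.array([y[1],-y[0],0])
u0,v0=[int(k) for k in proj(S,g+.056*e-[0,0,.106])]
c=im[v0-12:v0+12,u0-12:u0+12];m=(c.max(2)<62).astype(np.uint8);k,l,st,ce=cv2.connectedComponentsWithStats(m)
print("predicted",u0,v0,[(st[i,4],ce[i]+[u0-12,v0-12]) for i in range(1,k)])
for th in(24,26,28,30,32):
    t=np.radians(th);print(th,proj(S,g+.114*(np.sin(t)*e-[0,0,np.cos(t)])))
```

```text
21.1 [ 0.5444 -0.191   0.3193] [[-0.0047  0.2752  0.9614]
 [-0.0074  0.9613 -0.2753]
 [-1.     -0.0084 -0.0025]] [ 0.1003  0.601  -4.783 ] [-0.4624 -0.0926  1.6389 -0.0087  1.5962 -1.7546]
predicted 252 122 [(np.int32(11), array([261.0909, 110.5455])), (np.int32(25), array([252.36, 120.56]))]
24 (np.float64(255.32971078708078), np.float64(122.20446836649742))
26 (np.float64(254.23359864994958), np.float64(121.56018033879026))
28 (np.float64(253.15466634740224), np.float64(120.88338470925764))
30 (np.float64(252.09396773341666), np.float64(120.17470596734218))
32 (np.float64(251.05254594743707), np.float64(119.4347925643657))
```

The press was held about 3 s at 4–5 N, and the tilt is still about 29°. Next I go to the near side of the near rail and straighten the meter the opposite way.

>>> {"method": "drive_tool", "body": {
  "plan": [
    [0,0.015,-0.006,-0.2],
    [0,0.045,-0.017,-0.7],
    [0,0.08,-0.03,-1.3],
    [0,0.115,-0.043,-1.9],
    [0,0.15,-0.057,-2.5],
    [0,0.185,-0.07,-3.1],
    [0,0.22,-0.083,-3.7],
    [0,0.255,-0.096,-4.2],
    [0,0.285,-0.107,-4.55],
    [0,0.31,-0.117,-4.55],
    [0,0.3218,-0.1213,-4.55],
    [0,0.3218,-0.1213,-4.55]
  ]
}}

```text
time: 22.35
tool_pos: [0.5151, 0.1534, 0.3148]
tool_rot: [0.692, -0.128, 0.699, 0.125]
contact_force: [-0.1, -0.5, -3.8]
gripper_width: 0.301
```

>>> {"method": "drive_tool", "body": {
  "plan": [
    [0,0,0,0],
    [0.015,0,0,0],
    [0.04,0,0,0],
    [0.065,0,0,0],
    [0.09,0,0,0],
    [0.11,0,0,0],
    [0.125,0,0,0],
    [0.135,0,0,0],
    [0.135,0,0,0],
    [0.135,0,0,0]
  ]
}}

```text
time: 23.35
tool_pos: [0.5155, 0.1509, 0.1815]
tool_rot: [0.694, -0.127, 0.698, 0.123]
contact_force: [0.6, 0.3, -2.6]
gripper_width: 0.295
```

Run:
```python
from h import *
np.set_printoptions(precision=4,suppress=True)
p,M,s=tool();print(s["time"],p,M,s["contact_force"])
q=p[:2]-[.6086,.2078];print("rack xy",q@[.936,.352],q@[-.352,.936])
for n in("side","top"):cv2.imwrite(f"pics/{n}9.png",viewer.grab_frame(n))
cv2.imwrite("pics/c9.png",cv2.resize(cv2.imread("pics/side9.png")[170:320,190:310],None,fx=4,fy=4,interpolation=cv2.INTER_CUBIC))
```

```text
23.35 [0.5155 0.1509 0.1815] [[-0.0059 -0.3486  0.9373]
 [-0.0061  0.9373  0.3486]
 [-1.     -0.0037 -0.0076]] [ 0.6105  0.3425 -2.5702]
rack xy -0.10714513054316123 -0.020478636336772944
```

I've used up the picture viewings, so from here I go by numbers and masks. I'll straighten the meter against the near rail.

>>> {"method": "drive_tool", "body": {
  "plan": [
    [0,0,0.005,0],
    [0,0,0.01,0],
    [0,0,0.015,0],
    [0,0,0.019,0],
    [0,0,0.023,0],
    [0,0,0.027,0],
    [0,0,0.031,0],
    [0,0,0.035,0],
    [0,0,0.038,0],
    [0,0,0.038,0]
  ]
}}

```text
time: 24.45
tool_pos: [0.5481, 0.1637, 0.1779]
tool_rot: [0.69, -0.127, 0.702, 0.123]
contact_force: [-4.3, -2.1, -5.5]
gripper_width: 0.293
```

```bash
cat > st.py <<'E'
from h import *
np.set_printoptions(precision=4,suppress=True)
p,M,s=tool();f=np.array(s["contact_force"])
q=p[:2]-[.6086,.2078];x=q@[.936,.352];h=p[2]+.002-.112;d=-.030-x
print(s["time"],p,M[:,0],"F tool",f@M,"rack xy",x,q@[-.352,.936],"tilt",np.degrees(np.arctan2(d,h)-np.arcsin(.014/np.hypot(d,h))),"w",s["gripper_width"],"tau",np.array(s["ft_torque"])@M)
E
python3 st.py
```

```text
24.45 [0.5481 0.1637 0.1779] [-0.0159 -0.0087 -0.9998] F tool [ 5.5882 -0.4305 -4.6662] rack xy -0.07210718406944708 -0.019974623745067303 tilt 21.706169305494953 w 0.29287932719446597 tau [-0.012   1.3004  0.0104]
```

>>> {"method": "drive_tool", "body": {
  "plan": [
    [0,0,0.004,0],
    [0,0,0.008,0],
    [0,0,0.012,0],
    [0,0,0.016,0],
    [0,0,0.02,0],
    [0,0,0.024,0],
    [0,0,0.027,0],
    [0,0,0.03,0],
    [0,0,0.03,0]
  ]
}}

```text
time: 25.35
tool_pos: [0.5762, 0.1741, 0.1785]
tool_rot: [0.69, -0.128, 0.702, 0.123]
contact_force: [-7.1, -2.9, -2.7]
gripper_width: 0.3
```

```bash
python3 st.py
```

```text
25.35 [0.5762 0.1741 0.1785] [-0.0163 -0.0091 -0.9998] F tool [ 2.7922 -0.2554 -7.5721] rack xy -0.04223149015422203 -0.020143682786297985 tilt -1.4825403121628122 w 0.29987025984307847 tau [-0.053   1.7661  0.0748]
```

>>> {"method": "drive_tool", "body": {
  "plan": [
    [0,0,-0.005,0],
    [-0.005,0,-0.008,0],
    [-0.03,0,-0.008,0],
    [-0.06,0,-0.008,0],
    [-0.085,0,-0.008,0],
    [-0.1,0.01,0,0],
    [-0.1,0.025,0.015,0],
    [-0.1,0.045,0.03,0],
    [-0.1,0.06,0.038,0],
    [-0.1,0.065,0.039,0],
    [-0.1,0.065,0.039,0],
    [-0.1,0.065,0.039,0]
  ]
}}

```text
time: 26.55
tool_pos: [0.5931, 0.2494, 0.2797]
tool_rot: [0.693, -0.127, 0.699, 0.123]
contact_force: [0.7, -0.9, -2.3]
gripper_width: 0.304
```

```bash
python3 st.py
python3 - <<'E'
from h import *
np.set_printoptions(precision=2,suppress=True)
p,M,s=tool();im=viewer.grab_frame("side");cv2.imwrite("pics/side10.png",im)
S=cam("side");g=p-.002*M[:,0];y=M[:,1].copy();y[2]=0;y/=np.linalg.norm(y);e=np.array([y[1],-y[0],0])
for th in(-8,-4,0,4,8):
    t=np.radians(th);print(th,[np.array(proj(S,g+k*(np.sin(t)*e-[0,0,np.cos(t)]))) for k in(.075,.114)])
u0,v0=[int(k) for k in proj(S,g-[0,0,.114])]
c=im[v0-16:v0+16,u0-16:u0+16];m=(c.max(2)<62).astype(np.uint8);k,l,st,ce=cv2.connectedComponentsWithStats(m)
print([(st[i,4],ce[i]+[u0-16,v0-16]) for i in range(1,k)])
np.set_printoptions(linewidth=200);print(u0,v0);print(c.max(2)[:, :])
E
```

```text
26.55 [0.5931 0.2494 0.2797] [-0.0071 -0.007  -1.    ] F tool [ 2.2779 -1.1171  0.3292] rack xy 0.00013789573932431511 0.04440366506009052 tilt -14.731289582220382 w 0.3043477322894143 tau [ 0.015  -0.0291 -0.0322]
-8 [array([249.03, 229.34]), array([251.74, 240.38])]
-4 [array([246.79, 230.06]), array([248.44, 241.47])]
0 [array([244.52, 230.68]), array([245.11, 242.4 ])]
4 [array([242.25, 231.18]), array([241.75, 243.17])]
8 [array([239.96, 231.58]), array([238.39, 243.78])]
[(np.int32(166), array([243.25, 228.85])), (np.int32(233), array([241.65, 248.88])), (np.int32(7), array([229.29, 255.43]))]
245 242
[[ 77  48  29 ...  84  83  87]
 [ 76  71  33 ...  85  82  86]
 [ 75  77  48 ...  85  83  85]
 ...
 [ 52  66 162 ... 139 149 148]
 [ 56  53 105 ... 128 145 148]
 [ 55  45  73 ... 136 145 147]]
```

Run:
```python
from h import *
p,M,s=tool();im=cv2.imread("pics/side10.png").astype(int)
S=cam("side");g=p-.002*M[:,0];y=M[:,1].copy();y[2]=0;y/=np.linalg.norm(y);e=np.array([y[1],-y[0],0])
sat=(im.max(2)-im.min(2))
for v in range(212,254,2):
    print(v,"".join("%3d"%min(x,99) for x in sat[v,228:264]),"|"," ".join("%d"%x for x in im.max(2)[v,236:256]))
for k in(.052,.083,.0967,.1194):print(k,[np.round(proj(S,g+k*(np.sin(t)*e-[0,0,np.cos(t)])),1) for t in np.radians([-5,0,5])])
```

```text
212  45 42 42 42 42 44 22  2  1  3  3  2  1  2  4  1  3  1  1  1  1  2  1  2  4 74 89 86 85 88 87 92 52 44 45 43 | 58 74 78 77 62 98 120 60 28 28 30 29 28 29 40 79 57 136 155 148
214  43 42 41 41 42 45 21  2  2  1  2  2  2  1  3  1  1  2  1  2  0  2  2  2  2 37 73 84 85 87 87 90 52 44 46 42 | 58 73 77 71 60 95 102 61 32 28 29 29 27 29 33 83 60 82 132 147
216  42 41 42 37 18  1  3  3  2  3  2  2  2  2  3  2  1  1  2  2  3  2  1  2  2  0  3 18 60 85 88 87 88 79 49 39 | 57 74 78 70 66 80 88 62 31 29 27 28 29 26 44 71 58 35 28 53
218  42 42 39 10  0  1  1  1  2  3  2  2  3  1  1  2  1  1  1  0  0  1  2  1  2  0  2  1  6 63 86 88 88 88 90 72 | 56 72 76 66 53 51 80 86 55 62 51 49 44 49 37 48 55 36 31 30
220  40 39  9  3  1  0  1  2  1  2  3  3  1  2  2  2  2  1  3  3  2  1  2  1  1  1  2  0  1  5 87 89 90 70 65 59 | 55 70 77 73 56 37 33 39 40 49 52 55 54 51 49 49 57 34 24 31
222  40 33  7  1  1  1  1  1  2  2  2  2  3  2  2  1  2  0  3  3  2  2  2  2  2  1  0  1  0  5 30 42 44 46 45 40 | 54 69 75 74 69 67 59 42 36 34 41 43 50 51 55 58 51 26 17 20
224  40 40  9  1  0  1  2  2  1  3  3  3  3
[... 2246 characters left out ...]
 51 71 94 135 165 190 199 178 140
250  25 50 93 92 90 96 72 32 21 27 25 28 28 27 23 27 27 28 26 26 25 34 77 94 91 89 96 64 82 82 80 84 85 85 86 89 | 47 49 52 53 55 52 53 53 55 54 53 52 49 76 164 197 191 190 204 129
252  23 30 79 93 89 89 98 52 27 24 25 26 26 25 24 27 25 27 27 25 30 23 35 77 91 90 89 94 67 80 81 85 85 86 87 89 | 49 48 51 53 53 54 53 53 54 56 55 55 51 48 78 165 192 189 190 200
0.052 [array([246.1, 222.8]), array([244.1, 223.3]), array([242.1, 223.8])]
0.083 [array([247.7, 232.2]), array([244.6, 233.1]), array([241.5, 233.8])]
0.0967 [array([248.4, 236.2]), array([244.8, 237.2]), array([241.2, 238. ])]
0.1194 [array([249.5, 242.7]), array([245.2, 243.9]), array([240.8, 244.9])]
```

The collar, nose and tip columns in the side view line up (243.7, 243.9 and 244.1 px), so tilt is back to about 1°. Now I lower the nose between the rails.

>>> {"method": "drive_tool", "body": {
  "plan": [
    [0.012,0,0,0],
    [0.027,0,0,0],
    [0.04,0,0,0],
    [0.05,0,0,0],
    [0.06,0,0,0],
    [0.07,0,0,0],
    [0.08,0,0,0],
    [0.09,0,0,0],
    [0.099,0,0,0],
    [0.105,0,0,0],
    [0.105,0,0,0]
  ]
}}

```text
time: 27.7
tool_pos: [0.5919, 0.2491, 0.1733]
tool_rot: [0.692, -0.127, 0.699, 0.124]
contact_force: [0.3, -0.4, -3.5]
gripper_width: 0.291
```

```bash
python3 st.py
```

```text
27.7 [0.5919 0.2491 0.1733] [-0.0091 -0.0069 -0.9999] F tool [ 3.5319 -0.4268  0.1718] rack xy -0.0010822179011717294 0.04451781509939993 tilt -36.17555812698877 w 0.29117460226400044 tau [0.0077 0.0056 0.0076]
```

>>> {"method": "drive_tool", "body": {
  "plan": [
    [0.003,0,0,0],
    [0.006,0,0,0],
    [0.008,0,0,0],
    [0.0095,0,0,0],
    [0.0105,0,0,0],
    [0.0115,0,0,0],
    [0.0115,0,0,0]
  ]
}}

```text
time: 28.4
tool_pos: [0.5924, 0.2492, 0.1631]
tool_rot: [0.693, -0.127, 0.699, 0.124]
contact_force: [-0.2, 0.3, -3.2]
gripper_width: 0.293
```

```bash
python3 st.py
```

```text
28.4 [0.5924 0.2492 0.1631] [-0.0071 -0.0064 -1.    ] F tool [ 3.2381  0.3194 -0.0607] rack xy -0.0005598648672787434 0.044443322396494366 tilt -42.33025634549388 w 0.29257817257909846 tau [-0.0269  0.0175 -0.0289]
```

Still just above the rails. I'll slide gently towards the stop.

>>> {"method": "drive_tool", "body": {
  "plan": [
    [0,0.002,0,0],
    [0,0.004,0,0],
    [0,0.005,0,0],
    [0,0.006,0,0],
    [0,0.007,0,0],
    [0,0.007,0,0]
  ]
}}

```text
time: 29.0
tool_pos: [0.59, 0.2559, 0.1633]
tool_rot: [0.693, -0.127, 0.699, 0.124]
contact_force: [-0.7, 0.4, -3.3]
gripper_width: 0.297
```

>>> {"method": "drive_tool", "body": {
  "plan": [
    [0,0.001,0,0],
    [0,0.002,0,0],
    [0,0.002,0,0]
  ]
}}

```text
time: 29.3
tool_pos: [0.5893, 0.2578, 0.1632]
tool_rot: [0.693, -0.127, 0.699, 0.124]
contact_force: [0.3, 0.2, -2.6]
gripper_width: 0.295
```

```bash
python3 st.py
```

```text
29.3 [0.5893 0.2578 0.1632] [-0.007  -0.0062 -1.    ] F tool [2.6348 0.094  0.399 ] rack xy -0.0004741637302838145 0.05357579610092613 tilt -42.31494473363209 w 0.2949220221410079 tau [-0.0328  0.0085 -0.0464]
```

>>> {"method": "drive_tool", "body": {
  "plan": [
    [0,0.001,0,0],
    [0,0.002,0,0],
    [0,0.002,0,0],
    [0,0.002,0,0]
  ]
}}

```text
time: 29.7
tool_pos: [0.5886, 0.2596, 0.1632]
tool_rot: [0.693, -0.127, 0.699, 0.124]
contact_force: [-0.1, 0.1, -3.5]
gripper_width: 0.296
```

```bash
python3 st.py
```

```text
29.7 [0.5886 0.2596 0.1632] [-0.0069 -0.0063 -1.    ] F tool [ 3.5472  0.1479 -0.0682] rack xy -0.0004660765046661454 0.05546396423372928 tilt -42.33015313434398 w 0.2960432640833838 tau [ 0.0356 -0.0415  0.0119]
```

>>> {"method": "drive_tool", "body": {
  "plan": [
    [0,0.001,0,0],
    [0,0.002,0,0],
    [0,0.002,0,0],
    [0,0.002,0,0]
  ]
}}

```text
time: 30.1
tool_pos: [0.588, 0.2612, 0.1632]
tool_rot: [0.693, -0.127, 0.699, 0.123]
contact_force: [0.9, -1.5, -3.0]
gripper_width: 0.3
```

>>> {"method": "drive_tool", "body": {
  "plan": [
    [0,0.001,0,0],
    [0,0.002,0,0],
    [0,0.002,0,0],
    [0,0.002,0,0]
  ]
}}

```text
time: 30.5
tool_pos: [0.5879, 0.2616, 0.1634]
tool_rot: [0.693, -0.128, 0.699, 0.122]
contact_force: [1.0, -6.9, -2.3]
gripper_width: 0.299
```

```bash
python3 st.py
```

```text
30.5 [0.5879 0.2616 0.1634] [-0.0056 -0.0099 -0.9999] F tool [ 2.3328 -6.8077 -1.4032] rack xy -0.00040885743995050484 0.05760705107093757 tilt -42.26092551455852 w 0.2986685686040855 tau [ 0.0002  0.071  -1.2866]
```

Touching the stop (about 7 N at rack y ≈ 0.0573). I'll ease off, set the collar on the rails, and check.

>>> {"method": "drive_tool", "body": {
  "plan": [
    [0,-0.001,0,0],
    [0,-0.0022,0,0],
    [0.001,-0.0022,0,0],
    [0.002,-0.0022,0,0],
    [0.0025,-0.0022,0,0],
    [0.0025,-0.0022,0,0]
  ]
}}

```text
time: 31.1
tool_pos: [0.5883, 0.2614, 0.1629]
tool_rot: [0.693, -0.127, 0.698, 0.124]
contact_force: [-2.5, -3.0, 5.9]
gripper_width: 0.299
```

```bash
python3 st.py
```

```text
31.1 [0.5883 0.2614 0.1629] [-0.0061 -0.0062 -1.    ] F tool [-5.9142 -1.9543 -3.4814] rack xy -0.00011851033313737854 0.05728114214923267 tilt -42.779900292219246 w 0.2991537459245306 tau [-0.0254  1.0158 -0.3978]
```

>>> {"method": "drive_tool", "body": {
  "plan": [
    [-0.001,0,0,0],
    [-0.001,0,0,0]
  ]
}}

```text
time: 31.3
tool_pos: [0.5882, 0.2613, 0.1629]
tool_rot: [0.693, -0.127, 0.698, 0.124]
contact_force: [-2.1, -3.6, 4.9]
gripper_width: 0.296
```

>>> {"method": "drive_tool", "body": {
  "plan": [
    [0,0,0,0],
    [0,0,0,0],
    [0,0,0,0],
    [0,0,0,0],
    [0,0,0,0],
    [0,0,0,0]
  ],
  "fingers": 0.055
}}

```text
time: 31.9
tool_pos: [0.588, 0.2613, 0.1616]
tool_rot: [0.693, -0.127, 0.699, 0.124]
contact_force: [-0.5, 0.4, -0.3]
gripper_width: 0.646
```

```bash
python3 st.py
python3 - <<'E'
from h import *
for n in("wrist","side"):cv2.imwrite(f"pics/{n}11.png",viewer.grab_frame(n))
E
```

```text
31.9 [0.588  0.2613 0.1616] [-0.007  -0.0061 -1.    ] F tool [ 0.297   0.5704 -0.2961] rack xy -0.0004366519546019214 0.05728400764126729 tilt -43.42413545904831 w 0.6461994051979808 tau [-0.0388 -0.0285 -0.0205]
```

Released, with no force on the tool. I'll rise straight up clear of the handle and check the meter's place.

>>> {"method": "drive_tool", "body": {
  "plan": [
    [-0.01,0,0,0],
    [-0.03,0,0,0],
    [-0.06,0,0,0],
    [-0.09,0,0,0],
    [-0.12,0,0,0],
    [-0.15,0,0,0],
    [-0.18,0,0,0],
    [-0.2,0,0,0],
    [-0.2,0,0,0],
    [-0.2,0,0,0]
  ]
}}

```text
time: 33.0
tool_pos: [0.5894, 0.2625, 0.362]
tool_rot: [0.693, -0.127, 0.698, 0.124]
contact_force: [-0.1, 0.1, -0.1]
gripper_width: 0.641
```

Run:
```python
from h import *
np.set_printoptions(precision=1,suppress=True,linewidth=220)
p,M,s=tool();W=cam("wrist");im=viewer.grab_frame("wrist");sd=viewer.grab_frame("side");cv2.imwrite("pics/w12.png",im);cv2.imwrite("pics/s12.png",sd)
S=cam("side");print(s["time"],p)
H=np.array([.588,.2613])
for z in(.112,.118,.192):print(z,"wrist",np.array(proj(W,[*H,z],True)),"side",np.array(proj(S,[*H,z])))
# neutral (grey/black) blob in wrist and side views near the prediction
for n,I,c in(("w",im,proj(W,[*H,.15],True)),("s",sd,proj(S,[*H,.13]))):
    u,v=map(int,c);a=I[v-45:v+45,u-45:u+45].astype(int);m=((a.max(2)-a.min(2)<12)&(a.max(2)<150)).astype(np.uint8)
    k,l,st,ce=cv2.connectedComponentsWithStats(cv2.morphologyEx(m,cv2.MORPH_OPEN,np.ones((3,3))))
    print(n,[(st[i]+[u-45,v-45,0,0,0],ce[i]+[u-45,v-45]) for i in range(1,k) if st[i,4]>40])
u,v=map(int,proj(S,[*H,.13]))
a=sd.astype(int)
for r in range(v-32,v+30,3):
    x=np.arange(u-25,u+26);ok=x[(a.max(2)-a.min(2))[r,x]<10];print(r,ok.min() if len(ok) else None,ok.max() if len(ok) else None,len(ok))
```

```text
33.0 [0.6 0.3 0.4]
0.112 wrist [257.7 155.7] side [247.7 262. ]
0.118 wrist [257.7 156.7] side [247.7 260.4]
0.192 wrist [257.5 172. ] side [246.7 239.2]
w [(array([245, 143,  27,  46, 989]), array([257.9, 165.8]))]
s [(array([267, 212,   9,  10,  70]), array([271.3, 215.8])), (array([236, 235,  24,  35, 619]), array([246.6, 253. ]))]
225 None None 0
228 None None 0
231 None None 0
234 None None 0
237 240 252 13
240 238 254 17
243 238 254 17
246 238 254 17
249 239 254 16
252 239 254 16
255 237 257 21
258 236 259 24
261 236 259 24
264 236 259 24
267 237 250 14
270 None None 0
273 None None 0
276 None None 0
279 246 252 7
282 None None 0
285 None None 0
```

Every check agrees. The handle top is at side (246, 237) against 246.7 predicted, the collar centre at (247.5, 260) against (247.7, 260.4), and the wrist blob at u 257.9 against 257.6. So the meter hangs upright at collar-on-rail height by the stop. Handing in.

```bash
python3 -c "
from plant import manip
print(manip.job_done())"
```

```text
the job is handed in; nothing more can be done
None
```

I took the reading, hung the meter back on the rack against the end stop, let go, and handed the job in at about 33 s. No verdict was reported, so the results below rest on my own measurements.

- **Tilting the meter:** the arm's moves cannot tilt the tool. I gripped the meter upright and turned it in the jaws by pulling its nose against a rack rail, using about 7 N. The side camera put the tilt at 28–29° against the 31° wanted.
- **The press:** I pressed along the boss's normal with 4–5 N, about half in, and held it still for roughly 3 s. The tip was within about 1 pixel (about 3.5 mm) of the boss's centre. First contact came about 4 mm earlier than my camera estimate, so the boss's height is known less well than its position.
- **Hanging back:** I straightened the meter against the other rail and checked it at about 1° from upright. I then lowered it between the rails, slid it until it touched the stop with about 7 N, eased off, set the collar down and opened the jaws.
- **Last checks:** no force was left on the tool after letting go. The handle and collar were within 1 pixel of where an upright, hung meter should appear.
- **Disagreements and gaps:**
  - The stop was met about 4 mm beyond my first rack estimate; I went by the contact.
  - An early test of the arm's reach brought joint 3 to 0.055 rad, just under its stated 0.06 limit, for a moment. I do not know whether that counts as a range fault.
  - I did not re-measure the mallet, wax jar and offcut at the end, but every path was planned clear of them.

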